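# Snap the washed drainer deck back onto its drip tray

### The job

The blue slatted deck of the small dish drainer has been washed and lies on the counter. Lift it by its handle, set its four corner holes over the four barbed posts of the grey drip tray, then press it down over the posts until every one has clicked through and all four corners sit fully home, so that the whole drainer can later be carried by the handle. Press with feeling, no slamming: loaded with more than 25 N (two and a half kilos) the posts break; leave the griddle, plate, jar and scraper where they are.

Things in the scene. Friction and masses are not known exactly. Their poses are not given: they have to be found in the camera images.
- deck: Blue plastic drainer deck, 220 (x) x 150 (y) x 6 mm thick, about 0.3 kg, lying flat. Origin: centre of its underside; z up; x along its long side and its handle. In each corner, at x +-92, y +-57 mm, a 14 x 14 mm square hole in a 26 x 22 mm recess (lip 3 mm thick). Rims solid: the long rims are plain top surface from x -79 to +79 at |y| 39 to 75 mm, free for pressing. Fits either way round.
- handle (a point): Middle of the deck's lifting handle: a bar 90 mm long (deck x), 12 mm wide (deck y), 10 mm high on two legs, top 34 mm above the deck's underside; this point is 29 mm above the underside. Pinch it from above with the fingers closing along deck y.
- hole0 (a point): Centre of one corner hole at the deck's underside (deck x +92, y +57 mm).
- hole1 (a point): Corner hole at the deck's underside (deck x -92, y +57 mm).
- hole2 (a point): Corner hole at the deck's underside (deck x -92, y -57 mm).
- hole3 (a point): Corner hole at the deck's underside (deck x +92, y -57 mm).
- tray: Grey plastic drip tray, 236 (x) x 166 (y) mm, walls 26 mm high, open on top. Origin: centre of its underside, 24 mm above the counter; z up; x along its long side. Four soft bellows suction cups are its feet: it cannot slide, but sinks straight down several mm under load (18 mm at most) and comes back. Four orange barbed posts stand on shoulders at x +-92, y +-57 mm, 28 mm above its underside.
- post0 (a point): Centre of a post's shoulder (tray x +92, y +57 mm): the height of the deck's underside when home. The post rises 18 mm above it to a blunt 3 mm tip; two springy barbs, like an arrowhead, spread along tray x to 20 mm wide, lower ends 5.5 mm above the shoulder. Laid on the posts, the deck first rests on the barbs, its underside 8 to 11 mm above the shoulders.
- post1 (a point): Shoulder of the post at tray x -92, y +57 mm. Pressing the deck down next to one post, the push climbs to roughly 9 to 15 N (it varies with friction); then the barbs spring out over the lip and the corner drops onto its shoulder, held with about 2 mm of play. The last two posts may go through together and need up to 17 N; all four at once need more than 25 N.
- post2 (a point): Shoulder of the post at tray x -92, y -57 mm. While a first corner is pushed home, the deck tips like a stiff board: the oppopoint corner lifts, its underside up to 22 mm above its shoulder, until it too is pressed down.
- post3 (a point): Shoulder of the post at tray x +92, y -57 mm.
- griddle: Bystander: round black cast-iron griddle, 256 mm across, 20 mm high, with a flat handle reaching to 253 mm from its centre along its +y. Origin: centre of the underside.
- plate: Bystander: white melamine plate, 224 mm across, 20 mm high. Origin: centre of the underside.
- jar: Bystander: empty open glass jar, 76 mm across, 115 mm high, standing. Origin: centre of the underside.
- scraper: Bystander: flat green plastic scraper, about 193 mm long (its x from -83 to +110 mm), blade 95 mm wide, at most 14 mm high. Origin: on its underside, near the middle.

How it is judged:
On the way:
1. the deck lies on the tray with a post in each of its four holes (horizontal distance between deck and tray below 0.006 m and angle between the x axis of deck and the x axis of tray, either way round below 0.06 rad and z of each of hole0, hole1, hole2, hole3 in the frame of tray below 0.042 m).
At the end, for the whole second after the job is handed in: All four corners of the deck are home: each hole's underside within 1.6 mm of its shoulder (a corner that has not clicked stays 2 mm or more above it), deck centred on the tray within 4 mm and in line with it within 0.04 rad, right way up and at rest (z of each of hole0, hole1, hole2, hole3 in the frame of tray below 0.0296 m and horizontal distance between deck and tray below 0.004 m and angle between the x axis of deck and the x axis of tray, either way round below 0.04 rad and angle between deck's own z axis and vertical below 0.05 rad and linear speed of deck below 0.01 m/s); the robot touches nothing.
It fails at once if the tray is loaded with more than 25 N (its feet squashed by over 15.5 mm), or knocked with over 45 N (height (world z) of tray below 0.0085 m or contact force between tray and anything else above 45 N).
It fails at once if the griddle, plate, jar or scraper is moved by more than 20 mm (distance of any of griddle, plate, jar, scraper from where it was at the start of the episode above 0.02 m).
It also fails if it takes over 64 s, if anything falls off the work surface, if the arm or the gripper's body presses on something with over 40 N, if the wrist force passes 120 N, or if a joint passes its speed limit or range.

### The arm

A 6-joint arm with a two-finger parallel gripper is mounted at the origin on the work surface. World frame = base frame: x ahead of the robot, y to its left, z up, the work surface at z = 0. Lengths are in m, angles in rad, forces in N, time in s.
With the tool pointing down it reaches from about 0.35 to 0.775 m from the base axis. Payload 5.5 kg.
Tool frame: the origin (TCP) lies where the fingers leave the gripper's body, on its centre line; the fingertips stand env.tip_reach ahead of it and the grasp point (between the pads) lies 54 mm ahead of it (env.tip_reach is the distance from the TCP to the fingertips, in m); z points along the fingers, y is the line along which they close (so a half turn about z gives the same grasp; the last joint's range is limited). The gripper opens to 85 mm and grips with 20 to 120 N. Pads are 22 mm wide; open, the fingers measure 114 mm over their backs; the gripper's body (76 mm by 85 mm) begins 54 mm behind the grasp point. The pads swing forward as they close: fully open they stand 13 mm farther back than shut.
Start: joints at [-1.486, 0.313, 0.046, 1.304, 0, 1.431], TCP at [0.128, -0.561, 0.304] pointing down, gripper open.
Joint ranges: [-2.76, 2.76], [-0.86, 1.69], [-1.03, 1.26], [-2.2, 2.34], [-1.47, 1.5], [-3.14, 3.14]. Speed limits (rad/s): [2.57, 2.57, 3.14, 3.14, 3.14, 3.14].

### API

Orientations are given as a unit quaternion [w, x, y, z].
In Python, from workcell import status, optics, hand_in, env gives the robot as it stands.
- The arm moves only by the shell command python3 -m handwheel 'ROWS' [FORCE]. ROWS is a JSON object whose one key "deltas" holds a list of rows, each a list of 5 numbers: the opening, from -1 (shut) to 1 (fully open), then the shift along the tool's x, y, z in units of 40 mm (1.0 is 40 mm), then the turn about the tool's z in units of 10 degrees (1.0 is 10 degrees). In form: {"deltas": [[jaw, x, y, z, roll], ...]}. A call has 1 to 20 rows; each row shifts and turns the commanded pose from where the row before left it, along the tool's axes as they then stand; what a row does not reach is not made up. A row lasts 1/8 s, in which the tool goes at most 62.5 mm and 10.7 degrees, less where a joint would pass 70% of its speed; a pose out of reach is approached as far as the arm can. A call is refused whole if a number of a shift passes 1 or a number of a turn 1, either way. A call with a gripper value outside its range is refused whole. The fingers move at their own pace and stop on an object; FORCE is the grip in N (left out, the last holds). Time passes only in rows, so rows that do not move let the fingers close. It gives the time, the measured TCP pose, the force, the opening and the grip force at its end, in the units of the state.
- status.get_state(): the state, without advancing time (a new reading comes with each control period).
- optics.read_camera(name): name is "scene" or "top"; returns a dict with "frame" (420x560x3 uint8, red, green, blue), "depth" (420x560 float32, m along the optical axis (not along the pixel's ray), 0 where there is no reading), "vfov" (degrees; the focal length in pixels is half the picture's height over the tangent of half this angle, whatever the lens; pixels are square), "cx", "cy" (the principal point, pixels), "origin" and "attitude" of the camera in the world. Camera axes: x right, y down, z forward; pixel columns grow to the right and rows downward; lengths in m; the calibration is good to about 2 mm. A picture is of the moment at which its call begins.
- hand_in(): hands the job in; it is judged then, once.
The state is a dict: "clock": time; "joint_pos": joint angles; "qvel": joint speeds; "tau": joint torques, N m; "tcp_pos": TCP position; "orientation": TCP orientation; "wrist_force": force on the tool from outside, world axes, zero at the start; "ft_torque": the same for the moment, N m; "finger_gap": finger opening in m; "grip_force": force on a finger pad.
Only numpy, scipy, OpenCV 4.12 (cv2) and the standard library are available. Lean on these libraries where they do the work, as an engineer would, in place of code of your own. Each camera call takes 0.05 s, during which the arm holds its last target. There are 200 camera calls.

## Working session

There is one attempt and no reset: what is moved stays moved. The work goes in short steps, Python scripts to look and compute and a shell command to move; the robot and the scene stay as the last step left them, time stands still between calls to the robot, and variables do not carry over. Pictures are saved under pics/ and viewed, at most 10 in all, crops included, and the job is handed in when it is done.

```bash
mkdir -p pics; ls; python3 - <<'E'
from workcell import status, optics, env
import cv2, numpy as np
print(status.get_state(), env.tip_reach)
for n in("scene","top"):
    c=optics.read_camera(n); cv2.imwrite(f"pics/{n}0.png",c["frame"][:,:,::-1]); np.savez(f"{n}0.npz",**c)
    print(n,{k:c[k] for k in c if k not in("frame","depth")})
E
```

```text
pics
{'clock': 0.0, 'joint_pos': array([-1.48563644e+00,  3.14016067e-01,  4.49277151e-02,  1.30358240e+00,
        5.94903743e-06,  1.43122429e+00]), 'qvel': array([ 0.00070211,  0.00077121,  0.0002471 , -0.0013162 , -0.00028453,
       -0.00022624]), 'tau': array([-8.88169488e-04, -4.80626678e+01,  2.98531938e+01,  1.94831577e-02,
       -1.82934150e-04,  4.87270853e-06]), 'tcp_pos': array([ 0.12810971, -0.5601432 ,  0.30297887]), 'orientation': array([-9.36783540e-04,  9.93693149e-01,  1.12129598e-01,  2.84681104e-05]), 'wrist_force': array([-0.31873357,  0.13623756,  0.15293501]), 'ft_torque': array([ 0.01098679, -0.02958234, -0.00949824]), 'grip_force': 0.0, 'finger_gap': 0.08525117099201533} 0.0726
scene {'vfov': 45.710142346743844, 'cx': 287.5225263440612, 'cy': 201.90765800063573, 'origin': array([1.47519129, 0.1619057 , 1.10519637]), 'attitude': array([-0.22289526,  0.5999876 ,  0.71651379, -0.27738164])}
top {'vfov': 45.70851395780479, 'cx': 282.39016586907957, 'cy': 206.90474900618378, 'origin': array([ 0.31430429, -0.01551897,  1.57807524]), 'attitude': array([-0.06230634,  0.70865208, -0.7000406 ,  0.0622359 ])}
```

View pics/scene0.png

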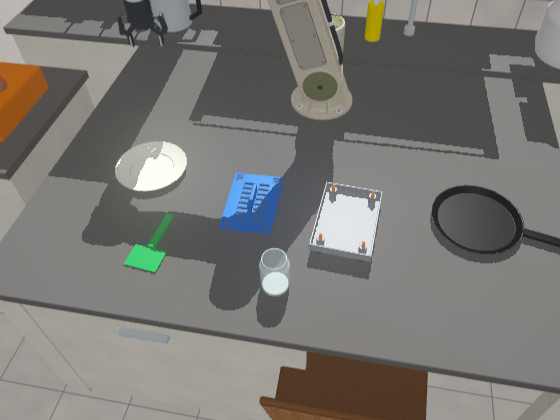

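View pics/top0.png

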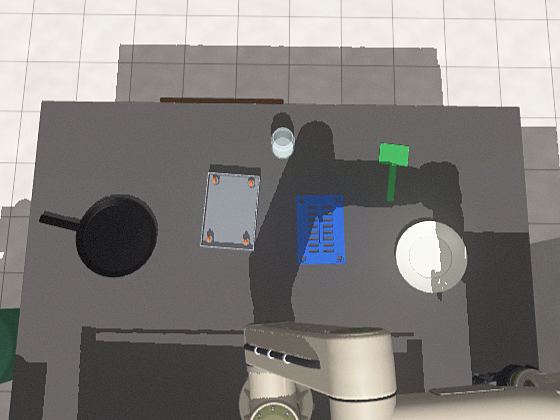

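The scene and top views show the deck at top px (321,230), the tray at (231,209) with orange posts at its corners, and the jar at (282,143). Next I measure the deck and posts from both cameras.

```bash
cat > h.py <<'E'
import numpy as np, cv2
from scipy.spatial.transform import Rotation as R
def cloud(c):
    h,w=c["depth"].shape; f=h/2/np.tan(np.radians(float(c["vfov"]))/2)
    v,u=np.mgrid[:h,:w]; d=c["depth"]
    P=np.stack([(u-c["cx"])/f*d,(v-c["cy"])/f*d,d],-1)
    q=np.asarray(c["attitude"]); return P@R.from_quat(q,scalar_first=True).as_matrix().T+c["origin"]
def masks(c):
    hsv=cv2.cvtColor(c["frame"],cv2.COLOR_RGB2HSV); H,S,V=cv2.split(hsv)
    return ((H>100)&(H<125)&(S>150)&(V>40)), ((H<18)&(S>110)&(V>60))
def rect(p):
    (c,s,a)=cv2.minAreaRect((p*1000).astype(np.float32)); 
    if s[0]<s[1]: s=s[::-1]; a+=90
    return np.round(c,1),np.round(s,1),round((a+90)%180-90,2)
def report(c):
    P=cloud(c); b,o=masks(c); ok=(c["depth"]>0)
    X=P[...,0];Y=P[...,1];Z=P[...,2]; reg=ok&(X>.3)&(X<.8)&(abs(Y)<.35)
    m=b&reg; m=cv2.morphologyEx(m.astype(np.uint8),cv2.MORPH_OPEN,np.ones((2,2)))>0
    print("deck z pct",np.round(np.percentile(Z[m],[5,50,95,99])*1000,1),"rect",rect(P[m][:,:2]))
    med=np.median(Z[m]); hd=m&(Z>med+.018); 
    if hd.sum()>5: print(" handle",hd.sum(),rect(P[hd][:,:2]),"z",np.round(np.median(Z[hd])*1000,1))
    n,l,s,_=cv2.connectedComponentsWithStats((o&reg).astype(np.uint8))
    for i in range(1,n):
        if s[i,4]>=4:
            q=P[l==i]; print(" post",s[i,:5],"mean",np.round(q.mean(0)*1000,1),"zmax",round(q[:,2].max()*1000,1))
    cnt=reg&(Z<.01); print("counter z",np.round(np.median(Z[cnt])*1000,1))
    return P,reg
E
python3 - <<'E'
from h import *
for n in("top","scene"):
    c=dict(np.load(n+"0.npz")); print(n); P,reg=report(c)
    # tray walls
    Z=P[...,2]; hsv=cv2.cvtColor(c["frame"],cv2.COLOR_RGB2HSV)
    m=reg&(Z>.02)&(Z<.075)&(P[...,1]>.05)&(P[...,0]<.72)&(hsv[...,1]<90)
    n_,l,s,_=cv2.connectedComponentsWithStats(m.astype(np.uint8)); i=1+s[1:,4].argmax(); q=P[l==i]
    print("tray",s[i],rect(q[:,:2]),np.round(np.percentile(q[:,2],[2,50,98])*1000,1))
    j=reg&(Z>.085)&(Z<.13); print("jar",j.sum(),rect(P[j][:,:2]) if j.sum() else 0)
E
```

```text
top
deck z pct [-1.3  6.7 17.6 37.9] rect (array([ 471. , -129.5]), array([342.5, 181.4]), -8.13)
 handle 126 (array([434.9, -94.4]), array([284.4,  46.9]), -23.8) z 35.1
 post [213 177   4   6  17] mean [668.  199.6  64.7] zmax 73.1
 post [249 180   4   6  15] mean [660.   86.2  63.8] zmax 76.6
 post [207 235   4   6  18] mean [485.8 211.5  65.5] zmax 74.2
 post [244 238   4   7  19] mean [477.6  98.6  63.8] zmax 73.4
counter z 1.4
tray [ 200  172   61   79 3947] (array([575.4, 149. ]), array([237.2, 166.5]), -3.88) [22.  29.4 53.9]
jar 172 (array([777.6, -11.6]), array([71.6, 44.1]), -89.63)
scene
deck z pct [-0.3  5.6 12.6 37. ] rect (array([953.8, -41.5]), array([1104.4,  182.3]), 11.94)
 handle 84 (array([9.83e+02, 4.00e-01]), array([1035.5,   31.5]), 16.43) z 34.0
 post [332 184   3   6  16] mean [485.7  98.8  63. ] zmax 75.1
 post [371 191   3   6  13] mean [491.6 212.   61.2] zmax 66.7
 post [319 234   3   5  14] mean [668.9  86.8  62.5] zmax 69.2
 post [362 242   3   6  14] mean [676.9 200.7  62.7] zmax 71.1
counter z 0.8
tray [ 309  182   74   80 4239] (array([577.2, 149. ]), array([242.5, 166.3]), -3.76) [23.7 29.1 53.1]
jar 191 (array([779.3, -11.6]), array([75.2, 40.7]), -89.36)
```

```bash
cat >> h.py <<'E'
def deck(c,zmin=-.02,zmax=.2,show=True):
    P=cloud(c); b,_=masks(c); m=b&(c["depth"]>0)&(P[...,0]>.3)&(P[...,0]<.8)&(abs(P[...,1])<.35)
    n,l,s,_=cv2.connectedComponentsWithStats(m.astype(np.uint8)); i=1+s[1:,4].argmax(); m=l==i
    Z=P[...,2]; med=np.median(Z[m]); hd=m&(Z>med+.016)&(Z<med+.04); lo=m&(abs(Z-med)<.008)
    print("deck",s[i],"z",round(med*1000,1),"rect",rect(P[lo][:,:2]))
    if hd.sum()>5: print(" handle",hd.sum(),rect(P[hd][:,:2]),"mean",np.round(P[hd].mean(0)*1000,1))
    return P,m,med
E
python3 - <<'E'
from h import *
for n in("top","scene"):
    c=dict(np.load(n+"0.npz")); P,m,med=deck(c)
    # corners
    x,y=P[m][:,0],P[m][:,1]; hd=P[m&(P[...,2]>med+.016)]
    print(n,np.round(np.percentile(hd,[5,50,95],axis=0)*1000,1))
E
```

```text
deck [ 296  195   49   69 2607] z 7.1 rect (array([ 525.7, -134.3]), array([218.8, 149.5]), 1.68)
 handle 114 (array([ 526.5, -133.9]), array([91.1, 12.2]), 2.25) mean [ 525.7 -133.6   34.5]
top [[ 485.2 -138.5   28.3]
 [ 525.2 -134.5   34.7]
 [ 566.1 -128.7   41. ]]
deck [ 219  174   64   60 2100] z 6.1 rect (array([ 529.7, -133.6]), array([221.4, 149.5]), 1.9)
 handle 90 (array([ 532.2, -133.7]), array([94.5, 13.1]), 1.78) mean [ 534.9 -133.1   32.3]
scene [[ 488.2 -138.8   25.7]
 [ 538.7 -133.6   32.8]
 [ 572.  -127.7   37.3]]
```

Both views agree: the deck centre is at (528,-134) with yaw 1.8°, and the handle top is about 34 mm up. The tray is at (576.5,149) with yaw -3.8°, measured from posts and walls. I'll turn the tool half round first so that joint 6 stays in range.

```bash
cat > go.py <<'E'
import sys, numpy as np
from h import R
from workcell import status
s=status.get_state(); M=R.from_quat(s["orientation"],scalar_first=True).as_matrix()
t=np.array([float(a) for a in sys.argv[1:4]])/1000; yaw=np.radians(float(sys.argv[4]))
x=np.array([np.cos(yaw),np.sin(yaw),0]); d=M.T@x
print("t",round(s["clock"],2),"tcp",np.round(s["tcp_pos"]*1000,1),"F",np.round(s["wrist_force"],1),"gap",round(s["finger_gap"],4),"grip",round(s["grip_force"],1))
print("tilt",round(np.degrees(np.arccos(-M[2,2])),2),"j6",round(s["joint_pos"][5],2),"units xyz",np.round(M.T@(t-s["tcp_pos"])/.04,3),"roll",round(np.degrees(np.arctan2(d[1],d[0]))/10,3))
E
python3 -m handwheel '{"deltas":[[1,0,0,0,-1],[1,0,0,0,-1],[1,0,0,0,-1],[1,0,0,0,-1],[1,0,0,0,-1],[1,0,0,0,-1],[1,0,0,0,-1],[1,0,0,0,-1],[1,0,0,0,-1],[1,0,0,0,-1],[1,0,0,0,-1],[1,0,0,0,-1],[1,0,0,0,-1],[1,0,0,0,-1],[1,0,0,0,-1],[1,0,0,0,-1],[1,0,0,0,-0.9],[1,0,0,0,0]]}' 40; python3 go.py 527.7 -133.9 200 181.8
```

```text
clock: 2.35
tcp_pos: [0.1281, -0.5604, 0.3035]
orientation: [-0.0, -0.016, 1.0, 0.0]
wrist_force: [0.1, -0.7, -0.0]
finger_gap: 0.0853
grip_force: 0.0
t 2.35 tcp [ 128.1 -560.4  303.5] F [ 0.1 -0.7 -0. ] gap 0.0853 grip 0.0
tilt 0.05 j6 -1.52 units xyz [-10.316  10.343   2.595] roll -0.002
```

```bash
python3 -m handwheel '{"deltas":[[1,-0.79,0.79,0.2,0],[1,-0.79,0.79,0.2,0],[1,-0.79,0.79,0.2,0],[1,-0.79,0.79,0.2,0],[1,-0.79,0.79,0.2,0],[1,-0.79,0.79,0.2,0],[1,-0.79,0.79,0.2,0],[1,-0.79,0.79,0.2,0],[1,-0.79,0.79,0.2,0],[1,-0.79,0.79,0.2,0],[1,-0.79,0.79,0.2,0],[1,-0.79,0.79,0.2,0],[1,-0.836,0.863,0.2,0],[1,0,0,0,0],[1,0,0,0,0]]}'; python3 go.py 527.7 -133.9 85 181.8
```

```text
clock: 4.22
tcp_pos: [0.5266, -0.1335, 0.1996]
orientation: [-0.001, -0.016, 1.0, -0.0]
wrist_force: [0.1, -0.2, 0.6]
finger_gap: 0.0853
grip_force: 0.0
t 4.22 tcp [ 526.6 -133.5  199.6] F [ 0.1 -0.2  0.6] gap 0.0853 grip 0.0
tilt 0.06 j6 -0.43 units xyz [-0.029 -0.011  2.865] roll 0.002
```

```bash
python3 -m handwheel '{"deltas":[[1,-0.03,-0.01,0.6,0],[1,0,0,0.6,0],[1,0,0,0.6,0],[1,0,0,0.6,0],[1,0,0,0.3,0],[1,0,0,0.16,0],[1,0,0,0,0]]}'; python3 -m handwheel '{"deltas":[[0,0,0,0,0],[-0.4,0,0,0,0],[-1,0,0,0,0],[-1,0,0,0,0],[-1,0,0,0,0],[-1,0,0,0,0],[-1,0,0,0,0],[-1,0,0,0,0]]}' 50; python3 go.py 527.7 -133.9 85 181.8
```

```text
clock: 5.1
tcp_pos: [0.5282, -0.1343, 0.0857]
orientation: [0.0, -0.016, 1.0, -0.0]
wrist_force: [0.2, -0.3, 0.4]
finger_gap: 0.0852
grip_force: 0.0
clock: 6.1
tcp_pos: [0.5285, -0.1339, 0.0858]
orientation: [0.0, -0.016, 1.0, -0.0]
wrist_force: [-0.6, 0.6, 4.7]
finger_gap: 0.0107
grip_force: 49.8
t 6.1 tcp [ 528.5 -133.9   85.8] F [-0.6  0.6  4.7] gap 0.0107 grip 49.8
tilt 0.04 j6 -0.43 units xyz [0.019 0.001 0.02 ] roll 0.008
```

```bash
python3 -m handwheel '{"deltas":[[-1,0,0,-0.2,0],[-1,0,0,-0.5,0],[-1,0,0,-0.6,0],[-1,0,0,-0.6,0],[-1,0,0,-0.5,0],[-1,0,0,-0.2,0],[-1,0,0,0,0],[-1,0,0,0,0]]}'; python3 go.py 576.5 149.1 190 176.2; python3 - <<'E'
from h import *
from workcell import optics
for n in("top","scene"):
    c=optics.read_camera(n); deck(c); cv2.imwrite(f"pics/{n}1.png",c["frame"][:,:,::-1])
E
```

```text
clock: 7.1
tcp_pos: [0.5276, -0.1337, 0.1884]
orientation: [-0.001, -0.016, 1.0, 0.0]
wrist_force: [0.1, -0.4, -2.9]
finger_gap: 0.011
grip_force: 48.9
t 7.1 tcp [ 527.6 -133.7  188.4] F [ 0.1 -0.4 -2.9] gap 0.011 grip 48.9
tilt 0.11 j6 -0.43 units xyz [-1.453  7.026 -0.038] roll 0.568
deck [297 189  14  39 238] z 109.8 rect (array([576.1, -77.8]), array([113.2,  38.8]), 2.48)
deck [ 215  159   55   51 1275] z 108.5 rect (array([ 553.7, -133.1]), array([172.2, 147.8]), 2.27)
 handle 58 (array([ 537.2, -134.5]), array([76.5, 12.4]), 3.76) mean [ 550.3 -133.8  135.4]
```

View pics/scene1.png

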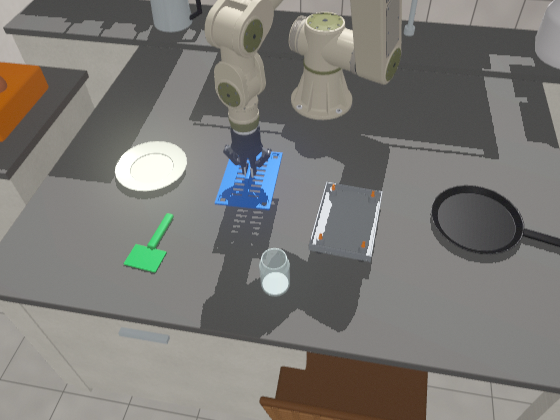

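The deck hangs level from the fingers and the tray is clear. I carry it over the tray next.

```bash
python3 -m handwheel '{"deltas":[[-1,-0.05,0.3,0,0],[-1,-0.17,0.7,0,0],[-1,-0.2,0.9,0,0],[-1,-0.2,0.9,0,0],[-1,-0.2,0.9,0,0],[-1,-0.2,0.9,0,0],[-1,-0.2,0.9,0,0],[-1,-0.17,0.8,0,0],[-1,-0.05,0.5,0,0],[-1,-0.01,0.22,0,0],[-1,0,0,0,0.57],[-1,0,0,0,0],[-1,0,0,0,0]]}'; python3 go.py 576.5 149.1 190 176.2; python3 - <<'E'
from h import *
from workcell import optics
for n in("top","scene"):
    c=optics.read_camera(n); np.savez(n+"2.npz",**c); deck(c); cv2.imwrite(f"pics/{n}2.png",c["frame"][:,:,::-1]); 
    report(c)
E
```

```text
clock: 8.82
tcp_pos: [0.5769, 0.148, 0.1894]
orientation: [-0.0, 0.033, 0.999, -0.0]
wrist_force: [-0.5, -0.2, -2.7]
finger_gap: 0.0112
grip_force: 48.9
t 8.82 tcp [576.9 148.  189.4] F [-0.5 -0.2 -2.7] gap 0.0112 grip 48.9
tilt 0.02 j6 0.18 units xyz [ 0.012  0.026 -0.014] roll 0.001
deck [233 174  24  72 681] z 110.8 rect (array([570.4, 102.7]), array([216.1,  59.6]), -3.77)
deck z pct [ 27.7 110.2 115.5 205.6] rect (array([490.6,  73.6]), array([383. ,  97.5]), 12.54)
 handle 8 (array([451.2,  36.2]), array([292.5,   7.8]), 22.21) z 211.7
 post [244 238   3   4   9] mean [481.4  97.9  71.5] zmax 103.2
counter z 1.1
deck [ 313  178   68   62 1646] z 109.9 rect (array([579.2, 147.4]), array([223.1, 148.7]), -3.88)
 handle 61 (array([598. , 146.5]), array([54.2, 11.1]), -3.0) mean [605.2 145.7 137. ]
deck z pct [ 27.5 109.5 115.  178.7] rect (array([917.5, 123.9]), array([1107.3,  154.3]), -4.04)
 handle 59 (array([1021.3,  151.7]), array([906.9,  45.8]), -1.6) z 139.2
 post [319 233   3   7  17] mean [669.6  86.7  64. ] zmax 69.4
 post [361 241   4   7  21] mean [675.8 199.8  62.4] zmax 69.4
counter z 0.5
```

```bash
python3 -m handwheel '{"deltas":[[-1,0.017,0.035,0.2,0],[-1,0,0,0.3,0],[-1,0,0,0.2,0],[-1,0,0,0.1,0],[-1,0,0,0.1,0],[-1,0,0,0,0]]}'; python3 -m handwheel '{"deltas":[[-1,0,0,0.05,0],[-1,0,0,0.05,0],[-1,0,0,0.025,0],[-1,0,0,0.0,0]]}';python3 go.py 576.2 149.3 148 176.2
```

```text
clock: 9.68
tcp_pos: [0.5763, 0.1501, 0.1532]
orientation: [-0.0, 0.033, 0.999, -0.0]
wrist_force: [-0.8, -0.1, -2.9]
finger_gap: 0.0111
grip_force: 48.9
clock: 10.18
tcp_pos: [0.5765, 0.1501, 0.1485]
orientation: [0.0, 0.033, 0.999, -0.0]
wrist_force: [0.3, 0.3, -2.8]
finger_gap: 0.0106
grip_force: 49.0
t 10.18 tcp [576.5 150.1 148.5] F [ 0.3  0.3 -2.8] gap 0.0106 grip 49.0
tilt 0.01 j6 0.19 units xyz [ 0.006 -0.02   0.012] roll -0.002
```

```bash
for i in 1 2 ; do python3 -m handwheel '{"deltas":[[-1,0,-0.01,0.04,0],[-1,0,0,0,0]]}' | grep -E "tcp|wrist"; done; python3 -m handwheel '{"deltas":[[-1,0,0,0.04,0],[-1,0,0,0,0]]}' | grep -E "tcp|wrist"
```

```text
tcp_pos: [0.5766, 0.1498, 0.147]
wrist_force: [0.3, 1.1, -0.1]
tcp_pos: [0.5766, 0.1495, 0.1456]
wrist_force: [0.6, 1.8, 1.0]
tcp_pos: [0.5766, 0.1495, 0.144]
wrist_force: [0.1, 1.9, 3.2]
```

```bash
python3 - <<'E'
from h import *
from workcell import optics
c=optics.read_camera("scene"); deck(c); cv2.imwrite("pics/s3.png",cv2.resize(c["frame"][150:280,270:440,::-1],None,fx=4,fy=4))
E
```

```text
deck [ 313  189   67   62 1421] z 64.4 rect (array([579.3, 149.7]), array([221.3, 147.6]), -3.93)
 handle 39 (array([606.7, 146.8]), array([34.2, 11.8]), -4.33) mean [614.5 147.   89.2]
```

View pics/s3.png

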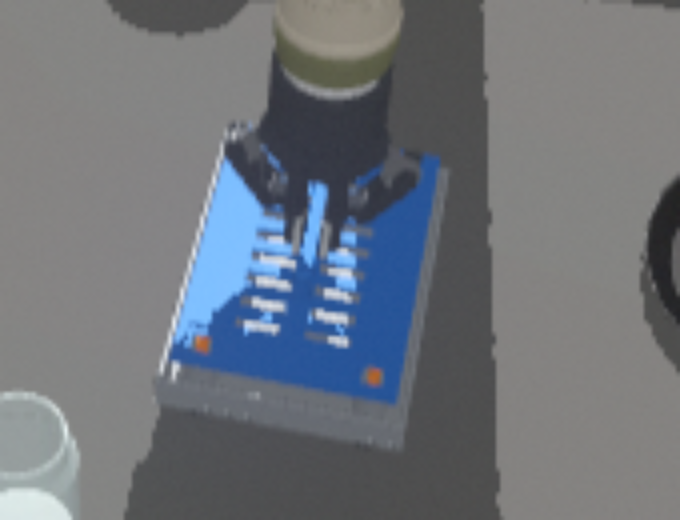

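The orange tips show through the near holes (crop px (203,344) and (373,376)), and the deck rests on the barbs. I release and rise.

```bash
python3 -m handwheel '{"deltas":[[-0.6,0,0,0,0],[0.0,0,0,0,0],[0.0,0,0,0,0],[0.0,0,0,0,0],[0.0,0,0,-0.2,0],[0,0,0,-0.5,0],[0,0,0,-0.7,0],[-1,0,0,-0.4,0],[-1,0,0,0,0],[-1,0,0,0,0]]}' 60; python3 - <<'E'
from h import *
from workcell import optics
for n in("top","scene"):
    c=optics.read_camera(n); deck(c); report(c); np.savez(n+"4.npz",**c); cv2.imwrite(f"pics/{n}4.png",cv2.resize(c["frame"][150:280,180:440,::-1],None,fx=3,fy=3))
E
```

```text
clock: 12.22
tcp_pos: [0.5759, 0.1492, 0.2148]
orientation: [-0.001, 0.033, 0.999, -0.0]
wrist_force: [0.6, 0.4, 0.1]
finger_gap: -0.0002
grip_force: 0.0
deck [231 177  26  70 880] z 66.9 rect (array([570.6, 109.4]), array([216.6,  69.8]), -3.66)
deck z pct [26.8 66.3 72.9 76.1] rect (array([486.4,  75. ]), array([375.9,  99.4]), 12.93)
 post [250 181   3   3   8] mean [661.1  85.3  64.7] zmax 73.4
 post [244 239   3   4  11] mean [477.9  98.5  66.9] zmax 71.3
counter z 1.1
deck [ 313  186   67   64 1514] z 66.7 rect (array([577.7, 149.6]), array([221.6, 147.9]), -3.91)
 handle 45 (array([582.7, 148.6]), array([82.4, 11.6]), -4.05) mean [603.5 149.   92.4]
deck z pct [27.6 66.2 70.7 93.7] rect (array([939.8, 124.8]), array([1062.6,  151.5]), -4.15)
 handle 26 (array([1042.1,  152.5]), array([866.4,   9.5]), 0.62) z 95.0
 post [332 185   3   3   6] mean [484.8  99.   66.2] zmax 68.9
 post [372 192   2   2   4] mean [493.5 211.7  67.8] zmax 70.3
 post [319 234   3   3   7] mean [666.9  87.1  65. ] zmax 69.8
 post [362 242   3   3   9] mean [674.8 199.9  65.9] zmax 69.0
counter z 0.5
```

View pics/scene4.png

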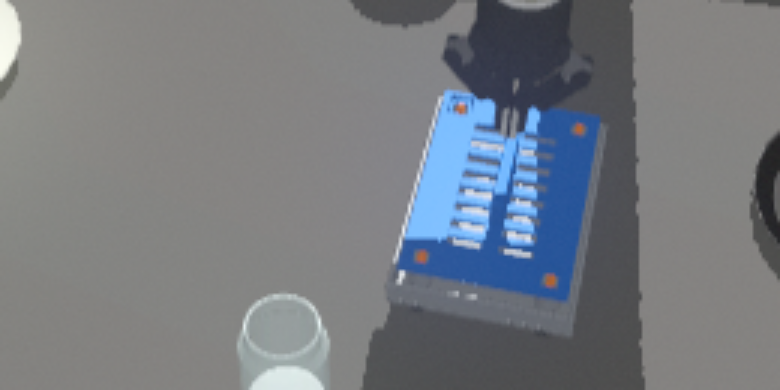

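All four tips stand in their holes, at crop px (461,108), (579,129), (421,257) and (550,281). I now go above corner A, deck (+66,+57).

```bash
python3 go.py 646.2 201.8 150 176.2
```

```text
t 12.32 tcp [575.7 149.2 214.4] F [ 0.1 -0.8  0.1] gap -0.0 grip 0.0
tilt 0.12 j6 0.19 units xyz [-1.674  1.431  1.606] roll -0.002
```

```bash
python3 -m handwheel '{"deltas":[[-1,-0.5,0.4,0,0],[-1,-0.7,0.6,0,0],[-1,-0.47,0.43,0.2,0],[-1,0,0,0.6,0],[-1,0,0,0.5,0],[-1,0,0,0.3,0],[-1,0,0,0,0]]}'|grep -E "tcp|wrist"; for i in 1 2 3; do python3 -m handwheel '{"deltas":[[-1,0,0,0.06,0],[-1,0,0,0.06,0],[-1,0,0,0,0]]}' | grep -E "clock|tcp|wrist"; done
```

```text
tcp_pos: [0.6459, 0.2017, 0.15]
wrist_force: [-0.2, -0.5, 1.3]
clock: 13.58
tcp_pos: [0.647, 0.2019, 0.1473]
wrist_force: [-0.3, -0.3, 0.5]
clock: 13.95
tcp_pos: [0.6466, 0.2019, 0.1417]
wrist_force: [0.0, -0.5, 0.7]
clock: 14.32
tcp_pos: [0.6469, 0.2019, 0.1374]
wrist_force: [-0.6, 0.5, 2.3]
```

```bash
for i in 1 2 3 4; do python3 -m handwheel '{"deltas":[[-1,0,0,0.03,0],[-1,0,0,0.03,0],[-1,0,0,0,0]]}' | grep -E "tcp|wrist"; done
```

```text
tcp_pos: [0.647, 0.202, 0.1352]
wrist_force: [0.2, 0.6, 4.6]
tcp_pos: [0.6471, 0.202, 0.1331]
wrist_force: [-2.2, -0.5, 5.7]
tcp_pos: [0.6471, 0.202, 0.1311]
wrist_force: [-0.9, -0.5, 8.0]
tcp_pos: [0.6471, 0.202, 0.1283]
wrist_force: [-0.7, 0.5, 4.7]
```

```bash
for i in 1 2 3; do python3 -m handwheel '{"deltas":[[-1,0,0,0.03,0],[-1,0,0,0.03,0],[-1,0,0,0,0]]}' | grep -E "tcp|wrist"; done
python3 - <<'E'
from h import *
from workcell import optics
c=optics.read_camera("scene"); deck(c); np.savez("scene5.npz",**c); cv2.imwrite(f"pics/scene5.png",cv2.resize(c["frame"][150:280,270:440,::-1],None,fx=4,fy=4))
E
```

```text
tcp_pos: [0.6472, 0.2021, 0.1261]
wrist_force: [-2.0, -0.0, 6.9]
tcp_pos: [0.6472, 0.202, 0.1243]
wrist_force: [-3.9, -0.1, 11.3]
tcp_pos: [0.6472, 0.2021, 0.1225]
wrist_force: [-3.1, 0.3, 13.6]
deck [313 233  59  22 281] z 49.4 rect (array([681.9, 155.9]), array([159.5,  63.9]), -69.04)
```

View pics/scene5.png

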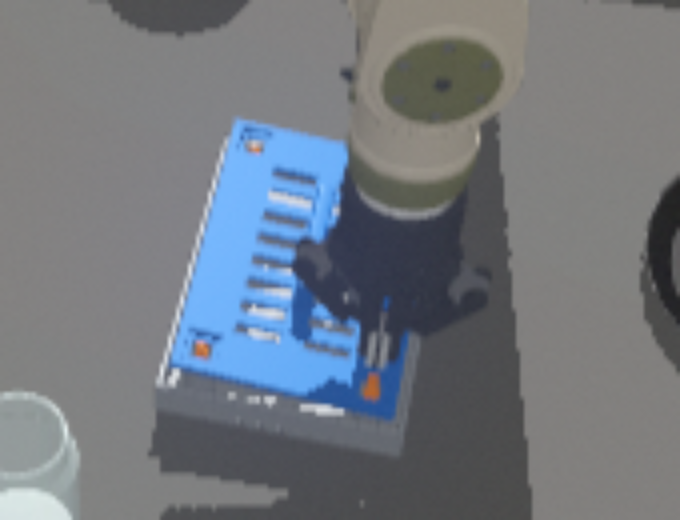

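Corner A's post (px (372,386)) now stands tall above the lip, so it looks clicked. I lift off and check by fitting a plane to the deck.

```bash
cat >> h.py <<'E'
def corners(c,cen=(.5765,.1493),yaw=-3.8):
    # underside heights above nominal shoulder at each corner, from plain rim top points
    P=cloud(c); b,_=masks(c); m=b&(c["depth"]>0); q=P[m]; a=np.radians(yaw); d=q[:,:2]-cen
    x=d[:,0]*np.cos(a)+d[:,1]*np.sin(a); y=-d[:,0]*np.sin(a)+d[:,1]*np.cos(a); z=q[:,2]
    k=(abs(x)<.108)&(abs(y)<.073)&(abs(y)>.012)&(z<.1)&(z>.03); x,y,z=x[k],y[k],z[k]
    A=np.c_[np.ones_like(x),x,y]; w=np.ones(len(z),bool)
    for _ in range(8):
        p=np.linalg.lstsq(A[w],z[w],rcond=None)[0]; r=z-A@p; w=abs(r)<.005
    print("n",w.sum(),"above home mm:",{n:round((p@[1,sx*.092,sy*.057]-.058)*1000,1) for n,sx,sy in(("A++",1,1),("B--",-1,-1),("C-+",-1,1),("D+-",1,-1))})
E
python3 -m handwheel '{"deltas":[[-1,0,0,-0.3,0],[-1,0,0,-0.6,0],[-1,0,0,-0.8,0],[-1,0,0,-0.5,0],[-1,0,0,0,0]]}'|grep -E "tcp|wrist"
python3 - <<'E'
from h import *
from workcell import optics
for n in("scene","top"):
    corners(dict(np.load(n+"4.npz"))); c=optics.read_camera(n); corners(c)
E
python3 go.py 506.8 96.8 150 176.2
```

```text
tcp_pos: [0.6476, 0.202, 0.2098]
wrist_force: [0.1, 0.7, -1.4]
n 1137 above home mm: {'A++': np.float64(8.9), 'B--': np.float64(7.2), 'C-+': np.float64(8.2), 'D+-': np.float64(7.8)}
n 370 above home mm: {'A++': np.float64(-0.1), 'B--': np.float64(11.9), 'C-+': np.float64(7.8), 'D+-': np.float64(4.0)}
n 688 above home mm: {'A++': np.float64(7.9), 'B--': np.float64(8.8), 'C-+': np.float64(7.7), 'D+-': np.float64(9.0)}
n 1115 above home mm: {'A++': np.float64(0.4), 'B--': np.float64(15.8), 'C-+': np.float64(7.4), 'D+-': np.float64(8.8)}
t 17.73 tcp [646.4 201.8 207.3] F [0.1 0.1 0.5] gap 0.0004 grip 0.0
tilt 0.09 j6 0.25 units xyz [ 3.305 -2.852  1.438] roll -0.002
```

Corner A is home at about 0 mm and B is tipped up 16 mm, as expected. Next is B.

```bash
python3 -m handwheel '{"deltas":[[-1,0.4,-0.35,0,0],[-1,0.8,-0.7,0,0],[-1,0.9,-0.8,0,0],[-1,0.8,-0.7,0,0],[-1,0.4,-0.3,0.2,0],[-1,0,0,0.6,0],[-1,0,0,0.5,0],[-1,0,0,0,0]]}'|grep -E "tcp|wrist"; for i in 1 2 3 4; do python3 -m handwheel '{"deltas":[[-1,0,0,0.05,0],[-1,0,0,0.05,0],[-1,0,0,0,0]]}' | grep -E "tcp|wrist"; done
```

```text
tcp_pos: [0.5052, 0.0968, 0.1538]
wrist_force: [-0.1, -0.2, -1.1]
tcp_pos: [0.5078, 0.097, 0.1528]
wrist_force: [0.3, 0.5, 0.4]
tcp_pos: [0.5074, 0.0969, 0.1483]
wrist_force: [0.5, -0.4, -0.6]
tcp_pos: [0.5076, 0.0969, 0.1444]
wrist_force: [0.6, -0.3, 0.9]
tcp_pos: [0.5075, 0.0968, 0.1405]
wrist_force: [-0.8, -1.3, 3.0]
```

```bash
for i in 1 2 3 4 5; do python3 -m handwheel '{"deltas":[[-1,0,0,0.03,0],[-1,0,0,0.03,0],[-1,0,0,0,0]]}' | grep -E "tcp|wrist"; done
```

```text
tcp_pos: [0.5075, 0.0969, 0.1381]
wrist_force: [-1.8, -2.0, 5.0]
tcp_pos: [0.5074, 0.0968, 0.1357]
wrist_force: [-2.1, -2.6, 5.3]
tcp_pos: [0.5074, 0.0968, 0.1336]
wrist_force: [-2.2, -1.5, 8.3]
tcp_pos: [0.5075, 0.0968, 0.1313]
wrist_force: [-1.9, -2.3, 7.5]
tcp_pos: [0.5076, 0.0969, 0.1289]
wrist_force: [-1.1, -1.6, 8.2]
```

```bash
for i in 1 2 3; do python3 -m handwheel '{"deltas":[[-1,0,0,0.03,0],[-1,0,0,0.02,0],[-1,0,0,0,0]]}' | grep -E "tcp|wrist"; done
```

```text
tcp_pos: [0.5075, 0.097, 0.1268]
wrist_force: [-1.3, -1.0, 7.0]
tcp_pos: [0.5075, 0.0971, 0.1247]
wrist_force: [-2.4, -0.3, 6.6]
tcp_pos: [0.5075, 0.0971, 0.1229]
wrist_force: [-2.0, -1.0, 8.4]
```

```bash
for i in 1 2 3; do python3 -m handwheel '{"deltas":[[-1,0,0,0.03,0],[-1,0,0,0.02,0],[-1,0,0,0,0]]}' | grep -E "tcp|wrist"; done
python3 - <<'E'
from h import *
from workcell import optics
for n in("scene","top"): corners(optics.read_camera(n))
E
```

```text
tcp_pos: [0.5075, 0.0971, 0.1213]
wrist_force: [-4.3, -0.2, 11.4]
tcp_pos: [0.5075, 0.0971, 0.1196]
wrist_force: [-4.9, -1.5, 14.0]
tcp_pos: [0.5075, 0.0972, 0.1179]
wrist_force: [-5.9, -0.8, 17.5]
n 1689 above home mm: {'A++': np.float64(-12.7), 'B--': np.float64(-12.3), 'C-+': np.float64(-12.3), 'D+-': np.float64(-12.7)}
n 333 above home mm: {'A++': np.float64(-11.9), 'B--': np.float64(-10.7), 'C-+': np.float64(-10.6), 'D+-': np.float64(-12.0)}
```

The deck reads level, with all corners equally low. I lift off and check unloaded.

```bash
python3 -m handwheel '{"deltas":[[-1,0,0,-0.3,0],[-1,0,0,-0.6,0],[-1,0,0,-0.8,0],[-1,0,0,-0.8,0],[-1,0,0,-0.5,0],[-1,0,0,0,0],[-1,0,0,0,0]]}'|grep -E "tcp|wrist|clock"
python3 - <<'E'
from h import *
from workcell import optics
for n in("scene","top"):
    c=optics.read_camera(n); corners(c); deck(c); report(c)
    cv2.imwrite(f"pics/{n}6.png",cv2.resize(c["frame"][150:280,180:440,::-1],None,fx=3,fy=3))
E
python3 go.py 514.4 210.6 150 176.2
```

```text
clock: 25.32
tcp_pos: [0.5071, 0.0971, 0.2353]
wrist_force: [0.4, -0.3, 0.2]
n 1405 above home mm: {'A++': np.float64(-1.5), 'B--': np.float64(-2.7), 'C-+': np.float64(-2.1), 'D+-': np.float64(-2.0)}
deck [ 313  188   67   65 1905] z 56.3 rect (array([578.3, 150. ]), array([223. , 148.6]), -3.72)
 handle 73 (array([587.6, 149.2]), array([70.8, 11.7]), -4.47) mean [600.6 148.7  83. ]
deck z pct [26.8 55.9 61.2 85.7] rect (array([964.6, 124.1]), array([1012.8,  150.9]), -4.24)
 handle 49 (array([1029.8,  153.3]), array([890.9,   9.5]), 0.49) z 84.3
 post [332 185   3   5  12] mean [484.8  99.4  59.7] zmax 66.8
 post [371 192   3   5  12] mean [495.4 211.7  62.5] zmax 67.4
 post [319 234   3   6  15] mean [668.8  87.   61.6] zmax 69.1
 post [361 242   4   6  18] mean [676.3 200.2  61. ] zmax 69.1
counter z 0.5
n 41 above home mm: {'A++': np.float64(-52.7), 'B--': np.float64(-5.7), 'C-+': np.float64(-51.6), 'D+-': np.float64(-6.8)}
deck [253 202   2  13  18] z 58.7 rect (array([581.1,  75.8]), array([36.6,  3.6]), 0.96)
deck z pct [22.5 55.4 62.1 62.5] rect (array([575.5,  76.5]), array([183.1,   5.2]), -2.91)
counter z 1.1
t 25.43 tcp [506.8  97.  235. ] F [ 0.3 -0.4  0.2] gap 0.0002 grip 0.0
tilt 0.14 j6 0.1 units xyz [-0.006  2.847  2.125] roll -0.002
```

View pics/scene6.png

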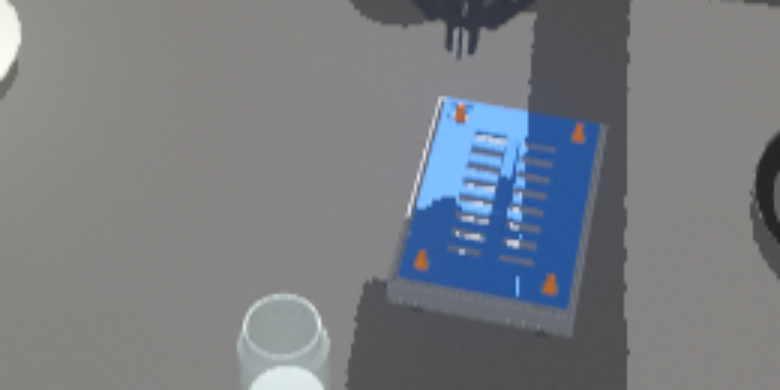

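All four arrowheads stand above the lips (crop px (461,112), (579,133), (421,260), (550,285)), and the deck is level. As a check, I press lightly on corners C and D.

```bash
python3 -m handwheel '{"deltas":[[-1,0,0.6,0,0],[-1,0,0.9,0,0],[-1,0,0.9,0,0],[-1,0,0.45,0.3,0],[-1,0,0,0.8,0],[-1,0,0,0.8,0],[-1,0,0,0.5,0],[-1,0,0,0.1,0],[-1,0,0,0,0]]}'|grep -E "tcp|wrist"; for i in 1 2 3 ; do python3 -m handwheel '{"deltas":[[-1,0,0,0.05,0],[-1,0,0,0.04,0],[-1,0,0,0,0]]}' | grep -E "tcp|wrist"; done
```

```text
tcp_pos: [0.5149, 0.2104, 0.136]
wrist_force: [-0.3, 0.2, 0.1]
tcp_pos: [0.5152, 0.2107, 0.1332]
wrist_force: [-0.5, 1.1, -0.8]
tcp_pos: [0.5149, 0.2107, 0.129]
wrist_force: [-0.1, 0.4, 0.2]
tcp_pos: [0.5152, 0.2108, 0.1259]
wrist_force: [-0.9, -0.9, 5.1]
```

```bash
for i in 1 2 ; do python3 -m handwheel '{"deltas":[[-1,0,0,0.03,0],[-1,0,0,0.02,0],[-1,0,0,0,0]]}' | grep -E "tcp|wrist"; done;  python3 -m handwheel '{"deltas":[[-1,0,0,-0.3,0],[-1,0,0,-0.7,0],[-1,0,0,-0.8,0],[-1,0,0,0,0],[-1,0,0,0,0]]}'|grep -E "tcp|wrist|clock"; python3 go.py 638.6 88 135 176.2
```

```text
tcp_pos: [0.5152, 0.2107, 0.1242]
wrist_force: [-2.0, 0.2, 6.5]
tcp_pos: [0.5152, 0.2107, 0.1226]
wrist_force: [-3.6, -1.3, 10.1]
clock: 29.05
tcp_pos: [0.5149, 0.2106, 0.1933]
wrist_force: [0.0, 0.1, -0.1]
t 29.05 tcp [514.9 210.6 193.3] F [ 0.   0.1 -0.1] gap 0.0002 grip 0.0
tilt 0.02 j6 0.31 units xyz [-3.291 -2.853  1.456] roll -0.002
```

```bash
python3 -m handwheel '{"deltas":[[-1,-0.4,-0.35,0,0],[-1,-0.8,-0.7,0,0],[-1,-0.9,-0.8,0,0],[-1,-0.8,-0.7,0,0],[-1,-0.39,-0.3,0.2,0],[-1,0,0,0.6,0],[-1,0,0,0.5,0],[-1,0,0,0.15,0],[-1,0,0,0,0]]}'|grep -E "tcp|wrist"; for i in 1 2 3 ; do python3 -m handwheel '{"deltas":[[-1,0,0,0.05,0],[-1,0,0,0.04,0],[-1,0,0,0,0]]}' | grep -E "tcp|wrist"; done; python3 -m handwheel '{"deltas":[[-1,0,0,0.03,0],[-1,0,0,0.02,0],[-1,0,0,0,0]]}' | grep -E "tcp|wrist"
```

```text
tcp_pos: [0.6383, 0.0883, 0.1348]
wrist_force: [0.4, -0.3, 1.6]
tcp_pos: [0.6389, 0.0883, 0.1325]
wrist_force: [0.5, 0.3, -0.2]
tcp_pos: [0.6388, 0.0882, 0.1284]
wrist_force: [-0.1, -0.0, -0.5]
tcp_pos: [0.6389, 0.0882, 0.1254]
wrist_force: [-1.5, 0.9, 4.4]
tcp_pos: [0.6388, 0.0882, 0.1238]
wrist_force: [-2.8, 0.2, 7.9]
```

Both corners respond like the soft feet alone, with no slack. I retreat and check before handing in.

```bash
python3 -m handwheel '{"deltas":[[-1,0,0,-0.3,0],[-1,0,0,-0.7,0],[-1,0,0,-0.8,0],[-1,0,-0.5,-0.8,0],[-1,0.5,-0.9,-0.5,0],[-1,0.5,-0.9,0,0],[-1,0.5,-0.9,0,0],[-1,0.5,-0.9,0,0],[-1,0,0,0,0],[-1,0,0,0,0]]}'|grep -E "tcp|wrist|clock"
python3 - <<'E'
from h import *
from workcell import optics
for n in("scene","top"):
    c=optics.read_camera(n); corners(c); deck(c)
E
```

```text
clock: 32.92
tcp_pos: [0.5484, -0.0701, 0.2473]
wrist_force: [0.4, 0.4, 0.8]
n 1364 above home mm: {'A++': np.float64(-1.6), 'B--': np.float64(-3.1), 'C-+': np.float64(-2.3), 'D+-': np.float64(-2.5)}
deck [ 313  186   67   67 2034] z 56.2 rect (array([578.4, 150.1]), array([223. , 148.5]), -3.74)
 handle 119 (array([578.3, 149.7]), array([93.5, 12. ]), -4.03) mean [581.4 149.6  83.7]
n 1678 above home mm: {'A++': np.float64(-1.2), 'B--': np.float64(-1.3), 'C-+': np.float64(-1.1), 'D+-': np.float64(-1.4)}
deck [ 202  174   55   73 2522] z 56.9 rect (array([574.7, 149.9]), array([218.9, 149.6]), -3.67)
 handle 115 (array([574.7, 149.4]), array([88.8, 12.6]), -4.08) mean [573.6 149.3  84.3]
```

```bash
python3 -c "
from workcell import hand_in
print(hand_in())"
```

```text
the job is handed in; nothing more can be done
None
```

The deck is clicked onto all four posts and sits level and centred on the tray; the highest wrist force I read while pressing was 17.5 N, and the job was handed in at about 33 s (no verdict returned).

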